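# Specimen pots into drip dishes of their size

### The job

Two large and two small white-lidded specimen pots stand mixed up with two large and two small shallow dark steel dishes. Pick out the pots and stand each one flat inside a dish of its own size, large pots in the large dishes and small pots in the small ones, one pot to a dish. Keep the pots upright, set them down gently instead of dropping them, and leave the brown bottle and the roll of tape where they are.

Things in the scene. Friction and masses are not known exactly. Their poses are not given: they have to be found in the camera images.
- large_pot_1_center (a point): Large white specimen pot with a fixed white screw lid, a straight upright cylinder: 56 mm across the lid, 54 mm across the body, 70 mm high; loose, under 0.2 kg, standing on the bench. This point is its centre, 35 mm above its underside; z is the pot's axis, pointing up through the lid. The two large pots are interchangeable.
- large_pot_2_center (a point): Large white specimen pot with a fixed white screw lid, a straight upright cylinder: 56 mm across the lid, 54 mm across the body, 70 mm high; loose, under 0.2 kg, standing on the bench. This point is its centre, 35 mm above its underside; z is the pot's axis, pointing up through the lid. The two large pots are interchangeable.
- small_pot_1_center (a point): Small white specimen pot with a fixed white screw lid, a straight upright cylinder: 48 mm across the lid, 46 mm across the body, 62 mm high; loose, under 0.2 kg, standing on the bench. This point is its centre, 31 mm above its underside; z is the pot's axis, pointing up through the lid. The two small pots are interchangeable.
- small_pot_2_center (a point): Small white specimen pot with a fixed white screw lid, a straight upright cylinder: 48 mm across the lid, 46 mm across the body, 62 mm high; loose, under 0.2 kg, standing on the bench. This point is its centre, 31 mm above its underside; z is the pot's axis, pointing up through the lid. The two small pots are interchangeable.
- large_dish_1_floor (a point): Large shallow round dark steel drip dish, fixed to the bench: outside 90 mm, inside 84 mm across, rim 3 mm thick and 9 mm above the bench, flat inner floor 3 mm above the bench. This point is the middle of the inner floor; z points up. The two large dishes are interchangeable.
- large_dish_2_floor (a point): Large shallow round dark steel drip dish, fixed to the bench: outside 90 mm, inside 84 mm across, rim 3 mm thick and 9 mm above the bench, flat inner floor 3 mm above the bench. This point is the middle of the inner floor; z points up. The two large dishes are interchangeable.
- small_dish_1_floor (a point): Small shallow round dark steel drip dish, fixed to the bench: outside 72 mm, inside 66 mm across, rim 3 mm thick and 9 mm above the bench, flat inner floor 3 mm above the bench. This point is the middle of the inner floor; z points up. The two small dishes are interchangeable.
- small_dish_2_floor (a point): Small shallow round dark steel drip dish, fixed to the bench: outside 72 mm, inside 66 mm across, rim 3 mm thick and 9 mm above the bench, flat inner floor 3 mm above the bench. This point is the middle of the inner floor; z points up. The two small dishes are interchangeable.
- bottle_center (a point): Brown bottle with a white cap, 46 mm across, 85 mm high, loose: a bystander. This point is its centre, half-way up.
- tape_center (a point): Roll of tan adhesive tape lying flat, about 104 mm across, 25 mm high, loose: a bystander. This point is its centre, half-way up.
Mind the look-alikes: they are no part of the job. Leave any blue look-alike of the part that bears large_pot_2_center alone.

How it is judged:
At the end, for the whole second after the job is handed in: Each large pot stands in a different large dish (axis within 16 mm of the dish's middle) and each small pot in a different small dish (within 12 mm), upright within 0.06 rad, underside on the dish's floor within 3 mm, at rest; the bottle and the tape are within 15 mm of where they began ((((horizontal distance between large_pot_1_center and large_dish_1_floor below 0.016 m and z of large_pot_1_center in the frame of large_dish_1_floor between 0.032 and 0.038 m and angle between large_pot_1_center's own z axis and vertical below 0.06 rad) and (horizontal distance between large_pot_2_center and large_dish_2_floor below 0.016 m and z of large_pot_2_center in the frame of large_dish_2_floor between 0.032 and 0.038 m and angle between large_pot_2_center's own z axis and vertical below 0.06 rad)) or ((horizontal distance between large_pot_1_center and large_dish_2_floor below 0.016 m and z of large_pot_1_center in the frame of large_dish_2_floor between 0.032 and 0.038 m and angle between large_pot_1_center's own z axis and vertical below 0.06 rad) and (horizontal distance between large_pot_2_center and large_dish_1_floor below 0.016 m and z of large_pot_2_center in the frame of large_dish_1_floor between 0.032 and 0.038 m and angle between large_pot_2_center's own z axis and vertical below 0.06 rad))) and (((horizontal distance between small_pot_1_center and small_dish_1_floor below 0.012 m and z of small_pot_1_center in the frame of small_dish_1_floor between 0.028 and 0.034 m and angle between small_pot_1_center's own z axis and vertical below 0.06 rad) and (horizontal distance between small_pot_2_center and small_dish_2_floor below 0.012 m and z of small_pot_2_center in the frame of small_dish_2_floor between 0.028 and 0.034 m and angle between small_pot_2_center's own z axis and vertical below 0.06 rad)) or ((horizontal distance between small_pot_1_center and small_dish_2_floor below 0.012 m and z of small_pot_1_center in the frame of small_dish_2_floor between 0.028 and 0.034 m and angle between small_pot_1_center's own z axis and vertical below 0.06 rad) and (horizontal distance between small_pot_2_center and small_dish_1_floor below 0.012 m and z of small_pot_2_center in the frame of small_dish_1_floor between 0.028 and 0.034 m and angle between small_pot_2_center's own z axis and vertical below 0.06 rad))) and linear speed of each of large_pot_1, large_pot_2, small_pot_1, small_pot_2 below 0.01 m/s and distance of each of bottle_center, tape_center from where it was at the start of the episode below 0.015 m); the robot touches nothing.
It fails at once if a pot is let go or dropped with its underside more than 30 mm above the bench ((height (world z) of large_pot_1_center above 0.065 m and contact force between the fingers and large_pot_1 below 0.02 N) or (height (world z) of large_pot_2_center above 0.065 m and contact force between the fingers and large_pot_2 below 0.02 N) or (height (world z) of small_pot_1_center above 0.061 m and contact force between the fingers and small_pot_1 below 0.02 N) or (height (world z) of small_pot_2_center above 0.061 m and contact force between the fingers and small_pot_2 below 0.02 N)).
It fails at once if a pot is tipped by more than 0.6 rad (angle between any of large_pot_1_center, large_pot_2_center, small_pot_1_center, small_pot_2_center's own z axis and vertical above 0.6 rad).
It fails at once if the bottle or the tape is moved by more than 15 mm (not (distance of bottle_center from where it was at the start of the episode below 0.015 m) or not (distance of tape_center from where it was at the start of the episode below 0.015 m)).
It also fails if it takes over 88 s, if anything falls off the work surface, if the arm or the gripper's body presses on something with over 40 N, if the wrist force passes 120 N, or if a joint passes its speed limit or range.

### The arm

A 6-joint arm with a two-finger parallel gripper is mounted at the origin on a cart in front of the work surface, level with it; the furniture and walls round the work are solid. World frame = base frame: x ahead of the robot, y to its left, z up, the work surface at z = 0. Lengths are in m, angles in rad, forces in N, time in s.
With the tool pointing down it reaches from about 0.35 to 0.975 m from the base axis. Payload 17.4 kg.
Tool frame: the origin (TCP) lies on the mounting face of the last link; the fingertips stand 173 mm ahead of it and the grasp point (between the pads) lies 155 mm ahead of it; z points along the fingers, y is the line along which they close (so a half turn about z gives the same grasp; the last joint's range is limited). The gripper opens to 85 mm and grips with 20 to 120 N. Pads are 22 mm wide; open, the fingers measure 114 mm over their backs; the gripper's body (76 mm by 85 mm) begins 54 mm behind the grasp point. The pads swing forward as they close: fully open they stand 13 mm farther back than shut.
Start: joints at [-1.188, 0.116, 1.442, -0, 1.584, -0.038], TCP at [0.276, -0.616, 0.405] pointing down, gripper open.
Joint ranges: [-2.83, 2.83], [-0.83, 2.19], [0.07, 2.5], [-1.14, 4.28], [0.01, 3], [-2.97, 2.97]. Speed limits (rad/s): [1.89, 1.89, 2.22, 3.14, 3.14, 3.14].

### API

Orientations are given as a unit quaternion [w, x, y, z].
In Python, from plant import read_state, grab_frame, r, finder gives the robot as it stands. The module is installed in compiled form; this text tells all that it offers.
- The arm moves only by the tool step_arm, never from a script. Its argument "plan" is a list of rows, each an object with "linear": the shift along the world's x, y, z normalised to -1 to 1, where 1 is 25 mm, a list of three; "angular": the turn, a rotation vector about the world's x, y, z normalised to -1 to 1, where 1 is 360 degrees, a list of three; "jaw": the opening, from 0 (shut) to 1 (fully open). In form: [{"linear": [tx, ty, tz], "angular": [ax, ay, az], "jaw": jaw}, ...]. A call has 1 to 10 rows; each row shifts and turns the commanded pose from where the row before left it; what a row does not reach is not made up. A row lasts 1/12 s, in which the tool goes at most 41.7 mm and 7.16 degrees, less where a joint would pass 70% of its speed; a pose out of reach is approached as far as the arm can. A call with a number of a shift or a turn outside -1 to 1 is refused whole. A call with a gripper value outside its range is refused whole. The fingers move at their own pace and stop on an object; the grip force is fixed at half the most. Time passes only in rows, so rows that do not move let the fingers close. It gives the time, the measured TCP pose, the force, the opening and the grip force at its end, in the units of the state.
- read_state(): the state, without advancing time (a new reading comes with each control period).
- grab_frame(name): name is "side" or "top"; returns a dict with "color" (420x560x3 uint8, red, green, blue), "fovy" (degrees; the focal length in pixels is half the picture's height over the tangent of half this angle, whatever the lens; pixels are square), "cx", "cy" (the principal point, pixels), "pose" (4x4, takes a point from camera to world coordinates). Camera axes: x right, y down, z forward; pixel columns grow to the right and rows downward; lengths in m; the calibration is good to about 2 mm. A picture is of the moment at which its call begins. There is no depth.
- r.finish_job(): hands the job in; it is judged then, once.
Trained networks look in a picture, given as the dict that the camera call returned (one of the last four; its "shot" number tells which), for a name from the list of things; names that differ only in an ending like _2 or _b are one class to them, and where a whole thing is asked for, a point or a joint stands for the part that bears it (a point fixed in the world has none). Each returns a list of dicts, best first, with "score" (0 to 1); they miss things now and then, are a little off and sometimes report something else, mostly with a low value. They report only what shows in the picture. A call takes as long as a camera call. They do not tell look-alikes from the thing itself.
- finder.find_in(picture, target): "rect" ([left, top, right, bottom] in pixels, round what is visible of it).
- finder.landmark_of(picture, target): "uv" ([column, row] in pixels: a listed point, or the origin of a listed thing).
The state is a dict: "time": time; "joint_pos": joint angles; "qvel": joint speeds; "tau": joint torques, N m; "ee_pos": TCP position; "eef_rot": TCP orientation; "force": force on the tool from outside, world axes, zero at the start; "wrist_torque": the same for the moment, N m; "opening": opening from 0.0 (shut) to 1.0 (fully open); "grip_force": force on a finger pad.
Only numpy, scipy, OpenCV 4.12 (cv2) and the standard library are available. Lean on these libraries where they do the work, as an engineer would, in place of code of your own. Each camera call takes 0.05 s, during which the arm holds its last target. There are 200 camera calls.

## Working session

There is one attempt and no reset: what is moved stays moved. The work goes in short steps, Python scripts to look and compute and a tool call to move; the robot and the scene stay as the last step left them, time stands still between calls to the robot, and variables do not carry over. Pictures are saved under pics/ and viewed, at most 14 in all, crops included, and the job is handed in when it is done.

Besides the shell and the picture viewer there is one more tool, called after "Request:" by a JSON object that holds its "method" and its "body". step_arm: Moves the arm, as the interface text tells. Scaled input: -1 to 1 covers 25 mm each way for a shift and 360 degrees each way for a turn. Its arguments: {"type":"object","properties":{"plan":{"type":"array"}},"required":["plan"]}

```bash
mkdir -p pics
cat > h.py <<'E'
import numpy as np, cv2
from plant import read_state, grab_frame, r, finder
def f(p): return p["color"].shape[0]/2/np.tan(np.radians(p["fovy"])/2)
def ray(p,uv):
    d=np.array([(uv[0]-p["cx"])/f(p),(uv[1]-p["cy"])/f(p),1.]); T=np.array(p["pose"])
    return T[:3,3],T[:3,:3]@d
def atz(p,uv,z):
    o,d=ray(p,uv); return o+d*(z-o[2])/d[2]
def proj(p,X):
    T=np.array(p["pose"]); c=T[:3,:3].T@(np.array(X)-T[:3,3]); return c[:2]/c[2]*f(p)+[p["cx"],p["cy"]]
def save(p,n): cv2.imwrite("pics/"+n,p["color"][:,:,::-1])
E
python3 - <<'E'
from h import *
np.set_printoptions(precision=3,suppress=True)
Z=dict(large_pot_1_center=.035,small_pot_1_center=.031,large_dish_1_floor=.003,small_dish_1_floor=.003,bottle_center=.0425,tape_center=.0125)
for n in("top","side"):
    p=grab_frame(n); save(p,n+"0.png"); print(n,p["fovy"],np.array(p["pose"]))
    for t,z in Z.items():
        for q in finder.landmark_of(p,t):
            print(t,round(q["score"],2),np.round(q["uv"]),atz(p,q["uv"],z)[:2])
s=read_state();print(s["time"],s["ee_pos"],s["eef_rot"])
E
```

```text
top 56.231644489461736 [[-0.02  -0.998  0.065  0.43 ]
 [-1.     0.019 -0.024  0.043]
 [ 0.023 -0.065 -0.998  0.949]
 [ 0.     0.     0.     1.   ]]
large_pot_1_center 0.59 [381. 223.] [ 0.46  -0.217]
small_pot_1_center 0.56 [213. 162.] [0.611 0.173]
large_dish_1_floor 0.74 [380. 164.] [ 0.608 -0.229]
large_dish_1_floor 0.3 [382. 224.] [ 0.461 -0.228]
small_dish_1_floor 0.71 [152. 164.] [0.616 0.324]
small_dish_1_floor 0.67 [323. 214.] [ 0.486 -0.085]
bottle_center 0.85 [138. 226.] [0.464 0.344]
bottle_center 0.64 [382. 220.] [ 0.467 -0.218]
tape_center 0.87 [153. 165.] [0.611 0.319]
tape_center 0.2 [382. 223.] [ 0.462 -0.225]
side 55.1088500049029 [[-0.903 -0.225  0.366  0.1  ]
 [-0.429  0.426 -0.797  0.916]
 [ 0.024 -0.876 -0.481  0.58 ]
 [ 0.     0.     0.     1.   ]]
large_pot_1_center 0.95 [324. 186.] [ 0.468 -0.224]
small_pot_1_center 0.76 [216. 233.] [0.621 0.176]
large_dish_1_floor 0.7 [282. 188.] [ 0.611 -0.21 ]
small_dish_1_floor 0.67 [304. 209.] [ 0.486 -0.105]
bottle_center 0.78 [232. 282.] [0.47  0.342]
tape_center 0.58 [182. 268.] [0.621 0.318]
0.7 [ 0.276 -0.616  0.405] [-0.     0.978  0.209 -0.   ]
```

View pics/top0.png

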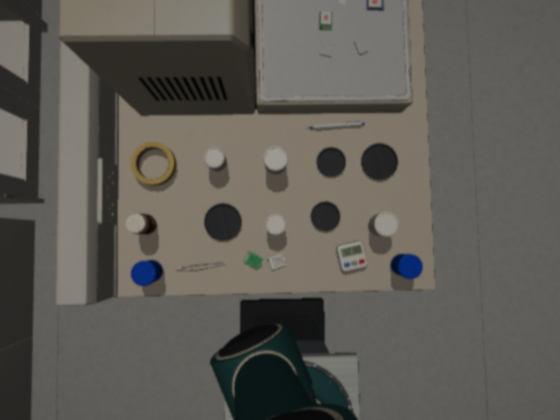

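View pics/side0.png

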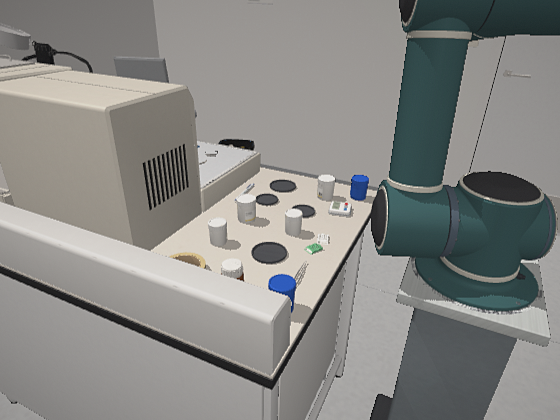

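The top view shows white pots at (215,158), (276,160), (276,225) and (385,224). Dark dishes are at (379,161), (223,222), (331,161) and (325,216), the bottle is at (138,224) and the tape at (153,163). The blue look-alikes are at (146,272) and (407,266). Next I'll measure sizes and centres by segmentation.

Run:
```python
from h import *
np.set_printoptions(precision=4,suppress=True)
p=grab_frame("top"); c=p["color"]; hsv=cv2.cvtColor(c,cv2.COLOR_RGB2HSV); F=f(p)
def blob(mask,u,v):
    n,l,s,ce=cv2.connectedComponentsWithStats(mask.astype(np.uint8)); 
    w=l[v-6:v+7,u-6:u+7]; w=w[w>0]; k=np.bincount(w).argmax(); return s[k],ce[k]
big=cv2.resize(c,None,fx=4,fy=4,interpolation=cv2.INTER_CUBIC); h4=cv2.cvtColor(big,cv2.COLOR_RGB2HSV)
white=(h4[...,2]>165)&(h4[...,1]<40); dark=h4[...,2]<60
for m,pts,z in((white,[(215,158),(276,160),(276,225),(385,224)],.066),(dark,[(379,161),(223,222),(331,161),(325,216)],.009)):
    for u,v in pts:
        s,ce=blob(m,u*4,v*4); uv=(ce-1.5)/4; X=atz(p,uv,z)
        print((u,v),"bbox",s[:4]/4,"w mm",s[2:4]/4/F*(.949-z)*1000,"eqd",np.sqrt(s[4]*4/np.pi)/4/F*(.949-z)*1000,uv,X)
q=grab_frame("side")
for t in("large_pot_1_center","small_pot_1_center"):
  for pp in(p,q):
    print(t,[(round(d["score"],2),np.round(d["rect"])) for d in finder.find_in(pp,t)])
cr=big[130*4:260*4,180*4:410*4]; cv2.imwrite("pics/c1.png",cv2.resize(cr,(796,450))[:,:,::-1])
```

```text
Traceback (most recent call last):
ValueError: attempt to get argmax of an empty sequence
```

Run:
```python
from h import *
np.set_printoptions(precision=4,suppress=True)
p=grab_frame("top"); c=p["color"]; F=f(p)
print([c[v,u] for u,v in [(215,155),(276,158),(276,224),(385,223),(379,161),(331,161),(300,190),(223,222)]])
big=cv2.resize(c,None,fx=4,fy=4,interpolation=cv2.INTER_CUBIC); h4=cv2.cvtColor(big,cv2.COLOR_RGB2HSV)
def blob(mask,u,v):
    n,l,s,ce=cv2.connectedComponentsWithStats(mask.astype(np.uint8)); 
    w=l[v-16:v+17,u-16:u+17]; w=w[w>0]
    if not len(w): return None
    k=np.bincount(w).argmax(); return s[k],ce[k]
for pts,z in(([(215,158),(276,160),(276,225),(385,224)],.066),([(379,161),(223,222),(331,161),(325,216)],.009)):
    for u,v in pts:
        val=np.median(h4[v*4-16:v*4+8,u*4-12:u*4+12,2])
        m=(h4[...,2]>val*.86)&(h4[...,1]<45) if z>.01 else h4[...,2]<(val+110)/2
        b=blob(m,u*4,v*4)
        if b is None: print(u,v,"none",val);continue
        s,ce=b; uv=(ce-1.5)/4; X=atz(p,uv,z)
        print((u,v),val,"w mm",s[2:4]/4/F*(.949-z)*1000,"eqd",np.sqrt(s[4]*4/np.pi)/4/F*(.949-z)*1000,uv,X)
cr=big[130*4:260*4,180*4:410*4]; cv2.imwrite("pics/c1.png",cv2.resize(cr,(796,450))[:,:,::-1])
```

```text
[array([157, 153, 144], dtype=uint8), array([157, 153, 144], dtype=uint8), array([156, 152, 143], dtype=uint8), array([150, 146, 137], dtype=uint8), array([35, 35, 36], dtype=uint8), array([37, 37, 38], dtype=uint8), array([128, 119, 106], dtype=uint8), array([36, 36, 37], dtype=uint8)]
(215, 158) 156.0 w mm [44.9325 44.9325] eqd 43.908287806974336 [213.1564 156.2833] [0.6186 0.1687 0.066 ]
(276, 160) 157.0 w mm [53.919  52.2341] eqd 52.21902850859916 [274.9531 157.1788] [0.6144 0.0288 0.066 ]
(276, 225) 156.0 w mm [44.9325 44.9325] eqd 44.71950077566719 [275.0525 223.1537] [0.4644 0.0315 0.066 ]
(385, 224) 151.0 w mm [53.3574 55.604 ] eqd 54.100374108816716 [386.6706 222.8831] [ 0.4602 -0.221   0.066 ]
(379, 161) 36.0 w mm [86.6974 89.6869] eqd 87.88111602102366 [379.0595 161.5177] [ 0.6117 -0.225   0.009 ]
(223, 222) 38.0 w mm [88.4911 90.2849] eqd 89.44183494494123 [222.5484 221.9128] [0.472 0.156 0.009]
(331, 161) 39.0 w mm [68.76   71.1516] eqd 70.46695486320836 [330.7588 161.8298] [ 0.6128 -0.1072  0.009 ]
(325, 216) 38.0 w mm [69.3579 72.9454] eqd 70.68945718493919 [324.9979 216.1969] [ 0.4811 -0.0895  0.009 ]
```

View pics/c1.png

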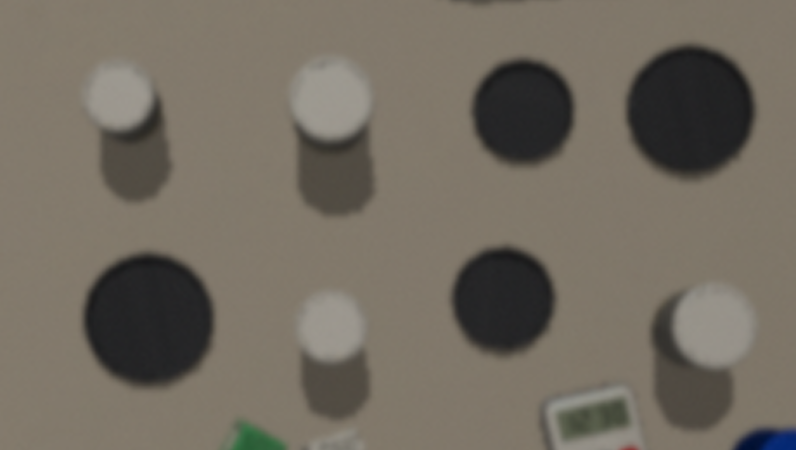

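The large pots are at about (.614,.029) and (.460,-.221), and the small ones at (.619,.170) and (.465,.031). The large dishes are at (.612,-.225) and (.472,.156), and the small ones at (.613,-.107) and (.481,-.090). All the sizes agree with the ones given. I'll start with the large pot at (.460,-.221).

Request:
{"method": "step_arm", "body": {"plan": [{"linear":[0.37,0.79,-0.2],"angular":[0,0,0],"jaw":1},{"linear":[0.37,0.79,-0.2],"angular":[0,0,0],"jaw":1},{"linear":[0.37,0.79,-0.2],"angular":[0,0,0],"jaw":1},{"linear":[0.37,0.79,-0.2],"angular":[0,0,0],"jaw":1},{"linear":[0.37,0.79,-0.2],"angular":[0,0,0],"jaw":1},{"linear":[0.37,0.79,-0.2],"angular":[0,0,0],"jaw":1},{"linear":[0.37,0.79,-0.2],"angular":[0,0,0],"jaw":1},{"linear":[0.37,0.79,-0.2],"angular":[0,0,0],"jaw":1},{"linear":[0.37,0.79,-0.2],"angular":[0,0,0],"jaw":1},{"linear":[0.37,0.79,-0.2],"angular":[0,0,0],"jaw":1}]}}

```text
time: 1.63
ee_pos: [0.3685, -0.4176, 0.3546]
eef_rot: [0.0, 0.978, 0.209, 0.0]
force: [0.1, -0.4, -0.8]
opening: 0.999
grip_force: 0.0
```

Request:
{"method": "step_arm", "body": {"plan": [{"linear":[0.37,0.79,-0.2],"angular":[0,0,0],"jaw":1},{"linear":[0.37,0.79,-0.2],"angular":[0,0,0],"jaw":1},{"linear":[0.37,0.79,-0.2],"angular":[0,0,0],"jaw":1},{"linear":[0.37,0.79,-0.2],"angular":[0,0,0],"jaw":1},{"linear":[0.37,0.79,-0.2],"angular":[0,0,0],"jaw":1},{"linear":[0.37,0.79,-0.2],"angular":[0,0,0],"jaw":1},{"linear":[0.37,0.79,-0.2],"angular":[0,0,0],"jaw":1},{"linear":[0.37,0.79,-0.2],"angular":[0,0,0],"jaw":1},{"linear":[0.37,0.79,-0.2],"angular":[0,0,0],"jaw":1},{"linear":[0,0,0],"angular":[0,0,0],"jaw":1}]}}

```text
time: 2.47
ee_pos: [0.4523, -0.2384, 0.3089]
eef_rot: [-0.001, 0.978, 0.21, -0.0]
force: [-0.1, 0.2, -0.6]
opening: 0.997
grip_force: 0.0
```

Request:
{"method": "step_arm", "body": {"plan": [{"linear":[0.17,0.35,0],"angular":[0,0,0],"jaw":1},{"linear":[0.16,0.34,-0.4],"angular":[0,0,0],"jaw":1},{"linear":[0,0,-0.7],"angular":[0,0,0],"jaw":1},{"linear":[0,0,-0.7],"angular":[0,0,0],"jaw":1},{"linear":[0,0,-0.7],"angular":[0,0,0],"jaw":1},{"linear":[0,0,-0.7],"angular":[0,0,0],"jaw":1},{"linear":[0,0,-0.7],"angular":[0,0,0],"jaw":1},{"linear":[0,0,-0.5],"angular":[0,0,0],"jaw":1},{"linear":[0,0,-0.3],"angular":[0,0,0],"jaw":1},{"linear":[0,0,0],"angular":[0,0,0],"jaw":1}]}}

```text
time: 3.3
ee_pos: [0.4594, -0.2235, 0.1906]
eef_rot: [-0.001, 0.978, 0.209, -0.001]
force: [-0.7, 0.0, -0.0]
opening: 1.001
grip_force: 0.0
```

Run:
```python
from h import *
p=grab_frame("side");save(p,"s1.png");c=p["color"][130:260,220:400];cv2.imwrite("pics/s1c.png",cv2.resize(c,None,fx=4,fy=4)[:,:,::-1])
```

```text
(no output)
```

View pics/s1c.png

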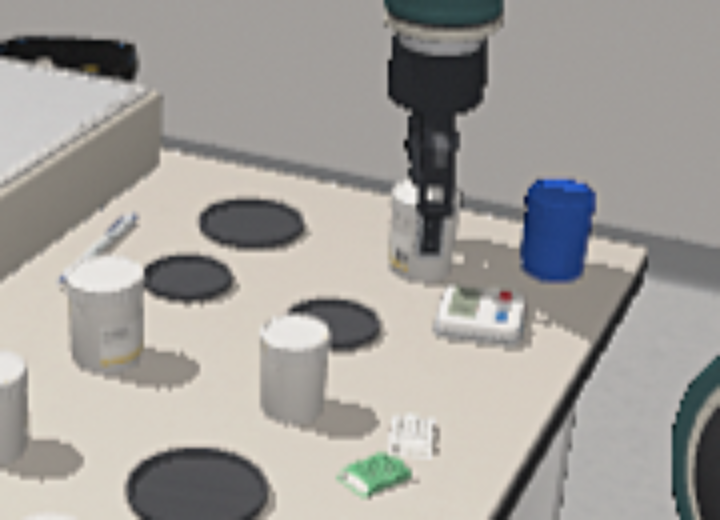

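The view shows the fingers straddling the pot, with the near finger at crop (432,200) and the pot at crop (425,230). I'll close.

Request:
{"method": "step_arm", "body": {"plan": [{"linear":[0,0,0],"angular":[0,0,0],"jaw":0.7},{"linear":[0,0,0],"angular":[0,0,0],"jaw":0.5},{"linear":[0,0,0],"angular":[0,0,0],"jaw":0.3},{"linear":[0,0,0],"angular":[0,0,0],"jaw":0},{"linear":[0,0,0],"angular":[0,0,0],"jaw":0},{"linear":[0,0,0],"angular":[0,0,0],"jaw":0},{"linear":[0,0,0],"angular":[0,0,0],"jaw":0},{"linear":[0,0,0],"angular":[0,0,0],"jaw":0},{"linear":[0,0,0],"angular":[0,0,0],"jaw":0},{"linear":[0,0,0],"angular":[0,0,0],"jaw":0}]}}

```text
time: 4.18
ee_pos: [0.46, -0.2238, 0.1935]
eef_rot: [0.001, 0.978, 0.209, 0.001]
force: [-1.0, 1.1, 6.4]
opening: 0.612
grip_force: 62.7
```

Request:
{"method": "step_arm", "body": {"plan": [{"linear":[0,0,0.4],"angular":[0,0,0],"jaw":0},{"linear":[0,0,0.6],"angular":[0,0,0],"jaw":0},{"linear":[0.4,0,0.3],"angular":[0,0,0],"jaw":0},{"linear":[0.8,0,0],"angular":[0,0,0],"jaw":0},{"linear":[0.9,0,0],"angular":[0,0,0],"jaw":0},{"linear":[0.9,0,0],"angular":[0,0,0],"jaw":0},{"linear":[0.9,0,0],"angular":[0,0,0],"jaw":0},{"linear":[0.9,0,0],"angular":[0,0,0],"jaw":0},{"linear":[0.8,0,0],"angular":[0,0,0],"jaw":0},{"linear":[0.4,0,0],"angular":[0,0,0],"jaw":0}]}}

```text
time: 5.02
ee_pos: [0.612, -0.2234, 0.225]
eef_rot: [0.0, 0.978, 0.209, 0.0]
force: [0.9, -0.3, -1.0]
opening: 0.614
grip_force: 63.1
```

Request:
{"method": "step_arm", "body": {"plan": [{"linear":[0.1,0,0],"angular":[0,0,0],"jaw":0},{"linear":[0,0,0],"angular":[0,0,0],"jaw":0}]}}

```text
time: 5.18
ee_pos: [0.6125, -0.2235, 0.2246]
eef_rot: [-0.0, 0.978, 0.209, -0.0]
force: [-0.6, -0.0, -1.3]
opening: 0.616
grip_force: 63.1
```

Run:
```python
from h import *
print(read_state()["ee_pos"],read_state()["grip_force"])
for n in("side","top"):
  p=grab_frame(n)
  for t,z in(("large_pot_1_center",.065),("large_dish_1_floor",.003)):
    print(n,t,[(round(d["score"],2),np.round(d["uv"]),atz(p,d["uv"],z).round(3)) for d in finder.landmark_of(p,t)])
p=grab_frame("side");c=p["color"][130:230,230:380];cv2.imwrite("pics/s2c.png",cv2.resize(c,None,fx=5,fy=5)[:,:,::-1])
```

```text
[ 0.61250148 -0.22352284  0.22456509] 63.06617975234985
side large_pot_1_center [(0.62, array([279., 166.]), array([ 0.637, -0.239,  0.065]))]
side large_dish_1_floor [(0.64, array([282., 184.]), array([ 0.623, -0.237,  0.003]))]
top large_pot_1_center [(0.42, array([140., 224.]), array([0.467, 0.333, 0.065]))]
top large_dish_1_floor [(0.68, array([376., 165.]), array([ 0.605, -0.22 ,  0.003]))]
```

View pics/s2c.png

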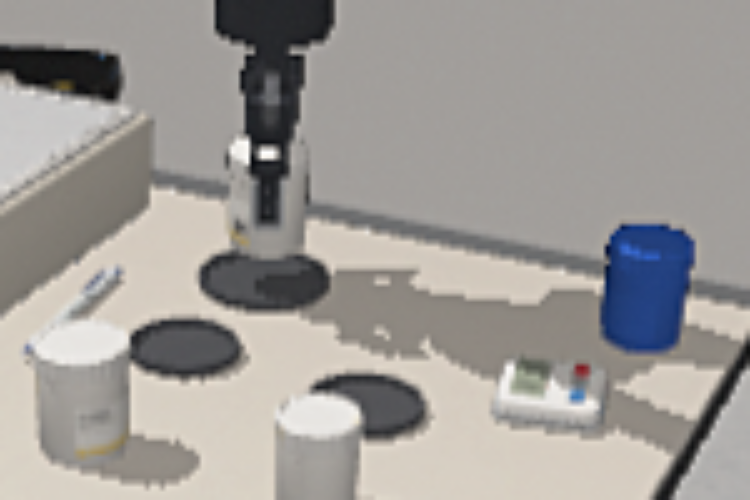

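The pot hangs upright over the dish, with its bottom at crop (268,245) and the dish at (265,281). I'll lower it 28 mm.

Request:
{"method": "step_arm", "body": {"plan": [{"linear":[0,0,-0.3],"angular":[0,0,0],"jaw":0},{"linear":[0,0,-0.3],"angular":[0,0,0],"jaw":0},{"linear":[0,0,-0.2],"angular":[0,0,0],"jaw":0},{"linear":[0,0,-0.1],"angular":[0,0,0],"jaw":0},{"linear":[0,0,-0.1],"angular":[0,0,0],"jaw":0},{"linear":[0,0,-0.06],"angular":[0,0,0],"jaw":0},{"linear":[0,0,-0.04],"angular":[0,0,0],"jaw":0},{"linear":[0,0,0],"angular":[0,0,0],"jaw":0}]}}

```text
time: 6.2
ee_pos: [0.6122, -0.2236, 0.1971]
eef_rot: [-0.0, 0.978, 0.209, -0.0]
force: [-0.2, -0.3, -1.6]
opening: 0.618
grip_force: 63.1
```

Request:
{"method": "step_arm", "body": {"plan": [{"linear":[0,0,-0.04],"angular":[0,0,0],"jaw":0},{"linear":[0,0,-0.04],"angular":[0,0,0],"jaw":0},{"linear":[0,0,0],"angular":[0,0,0],"jaw":0}]}}

```text
time: 6.45
ee_pos: [0.6124, -0.2237, 0.1965]
eef_rot: [0.0, 0.978, 0.209, 0.0]
force: [-6.4, 3.2, 8.1]
opening: 0.62
grip_force: 63.7
```

Request:
{"method": "step_arm", "body": {"plan": [{"linear":[0,0,0],"angular":[0,0,0],"jaw":0.65},{"linear":[0,0,0],"angular":[0,0,0],"jaw":0.75},{"linear":[0,0,0],"angular":[0,0,0],"jaw":0.9},{"linear":[0,0,0],"angular":[0,0,0],"jaw":1},{"linear":[0,0,0],"angular":[0,0,0],"jaw":1},{"linear":[0,0,0],"angular":[0,0,0],"jaw":1},{"linear":[0,0,0.5],"angular":[0,0,0],"jaw":1},{"linear":[0,0,0.9],"angular":[0,0,0],"jaw":1},{"linear":[0,0,0.9],"angular":[0,0,0],"jaw":1},{"linear":[0,0,0.9],"angular":[0,0,0],"jaw":1}]}}

```text
time: 7.28
ee_pos: [0.6122, -0.2236, 0.2771]
eef_rot: [0.0, 0.978, 0.209, 0.0]
force: [1.0, -0.5, -0.3]
opening: 0.998
grip_force: 0.0
```

Request:
{"method": "step_arm", "body": {"plan": [{"linear":[0,0.5,0],"angular":[0,0,0],"jaw":1},{"linear":[0,1,0],"angular":[0,0,0],"jaw":1},{"linear":[0,1,0],"angular":[0,0,0],"jaw":1},{"linear":[0,1,0],"angular":[0,0,0],"jaw":1},{"linear":[0,1,0],"angular":[0,0,0],"jaw":1},{"linear":[0,1,0],"angular":[0,0,0],"jaw":1},{"linear":[0,1,0],"angular":[0,0,0],"jaw":1},{"linear":[0,1,0],"angular":[0,0,0],"jaw":1},{"linear":[0,1,0],"angular":[0,0,0],"jaw":1},{"linear":[0,1,0],"angular":[0,0,0],"jaw":1}]}}

```text
time: 8.12
ee_pos: [0.612, 0.0153, 0.276]
eef_rot: [0.0, 0.978, 0.209, 0.0]
force: [0.8, 1.0, -0.4]
opening: 0.999
grip_force: 0.0
```

Request:
{"method": "step_arm", "body": {"plan": [{"linear":[0.03,0.5,0],"angular":[0,0,0],"jaw":1},{"linear":[0,0.1,0],"angular":[0,0,0],"jaw":1},{"linear":[0,0,0],"angular":[0,0,0],"jaw":1}]}}

```text
time: 8.37
ee_pos: [0.613, 0.0293, 0.2755]
eef_rot: [0.0, 0.978, 0.209, 0.0]
force: [-0.2, 0.6, -0.2]
opening: 0.999
grip_force: 0.0
```

Down 85 mm, then close.

Request:
{"method": "step_arm", "body": {"plan": [{"linear":[0,0,-0.5],"angular":[0,0,0],"jaw":1},{"linear":[0,0,-0.7],"angular":[0,0,0],"jaw":1},{"linear":[0,0,-0.7],"angular":[0,0,0],"jaw":1},{"linear":[0,0,-0.7],"angular":[0,0,0],"jaw":1},{"linear":[0,0,-0.5],"angular":[0,0,0],"jaw":1},{"linear":[0,0,-0.26],"angular":[0,0,0],"jaw":1},{"linear":[0,0,0],"angular":[0,0,0],"jaw":1}]}}

```text
time: 8.95
ee_pos: [0.6126, 0.0282, 0.1893]
eef_rot: [-0.0, 0.978, 0.208, -0.001]
force: [-0.4, 0.4, -0.3]
opening: 0.999
grip_force: 0.0
```

Request:
{"method": "step_arm", "body": {"plan": [{"linear":[0,0,0],"angular":[0,0,0],"jaw":0.7},{"linear":[0,0,0],"angular":[0,0,0],"jaw":0.5},{"linear":[0,0,0],"angular":[0,0,0],"jaw":0.3},{"linear":[0,0,0],"angular":[0,0,0],"jaw":0},{"linear":[0,0,0],"angular":[0,0,0],"jaw":0},{"linear":[0,0,0],"angular":[0,0,0],"jaw":0},{"linear":[0,0,0],"angular":[0,0,0],"jaw":0},{"linear":[0,0,0],"angular":[0,0,0],"jaw":0}]}}

```text
time: 9.62
ee_pos: [0.6134, 0.0289, 0.1926]
eef_rot: [0.0, 0.978, 0.209, 0.001]
force: [-0.3, -1.6, 6.8]
opening: 0.614
grip_force: 62.7
```

Request:
{"method": "step_arm", "body": {"plan": [{"linear":[0,0,0.4],"angular":[0,0,0],"jaw":0},{"linear":[0,0,0.6],"angular":[0,0,0],"jaw":0},{"linear":[-0.4,0.36,0.3],"angular":[0,0,0],"jaw":0},{"linear":[-0.75,0.67,0],"angular":[0,0,0],"jaw":0},{"linear":[-0.85,0.76,0],"angular":[0,0,0],"jaw":0},{"linear":[-0.85,0.76,0],"angular":[0,0,0],"jaw":0},{"linear":[-0.85,0.76,0],"angular":[0,0,0],"jaw":0},{"linear":[-0.85,0.76,0],"angular":[0,0,0],"jaw":0},{"linear":[-0.7,0.65,0],"angular":[0,0,0],"jaw":0},{"linear":[-0.4,0.36,0],"angular":[0,0,0],"jaw":0}]}}

```text
time: 10.45
ee_pos: [0.4701, 0.1571, 0.2244]
eef_rot: [-0.0, 0.978, 0.209, 0.0]
force: [0.0, -0.1, -1.3]
opening: 0.62
grip_force: 63.0
```

Request:
{"method": "step_arm", "body": {"plan": [{"linear":[0,0,-0.2],"angular":[0,0,0],"jaw":0},{"linear":[0,0,-0.1],"angular":[0,0,0],"jaw":0},{"linear":[0,0,0],"angular":[0,0,0],"jaw":0}]}}

```text
time: 10.7
ee_pos: [0.472, 0.1555, 0.2158]
eef_rot: [0.0, 0.978, 0.209, -0.0]
force: [0.6, -0.0, -2.1]
opening: 0.614
grip_force: 63.0
```

Request:
{"method": "step_arm", "body": {"plan": [{"linear":[0,0,-0.2],"angular":[0,0,0],"jaw":0},{"linear":[0,0,-0.2],"angular":[0,0,0],"jaw":0},{"linear":[0,0,-0.15],"angular":[0,0,0],"jaw":0},{"linear":[0,0,-0.1],"angular":[0,0,0],"jaw":0},{"linear":[0,0,-0.06],"angular":[0,0,0],"jaw":0},{"linear":[0,0,-0.05],"angular":[0,0,0],"jaw":0},{"linear":[0,0,-0.04],"angular":[0,0,0],"jaw":0},{"linear":[0,0,0],"angular":[0,0,0],"jaw":0}]}}

```text
time: 11.37
ee_pos: [0.4717, 0.1559, 0.1961]
eef_rot: [-0.0, 0.978, 0.209, -0.0]
force: [-0.4, 0.6, -1.0]
opening: 0.621
grip_force: 63.0
```

Request:
{"method": "step_arm", "body": {"plan": [{"linear":[0,0,-0.04],"angular":[0,0,0],"jaw":0},{"linear":[0,0,-0.03],"angular":[0,0,0],"jaw":0},{"linear":[0,0,0],"angular":[0,0,0],"jaw":0}]}}

```text
time: 11.62
ee_pos: [0.4719, 0.1559, 0.1956]
eef_rot: [0.0, 0.978, 0.209, 0.0]
force: [-7.6, -1.6, 13.4]
opening: 0.616
grip_force: 64.1
```

Contact. I'll open and rise, then go to the small pot at (.465,.031).

Request:
{"method": "step_arm", "body": {"plan": [{"linear":[0,0,0],"angular":[0,0,0],"jaw":0.65},{"linear":[0,0,0],"angular":[0,0,0],"jaw":0.75},{"linear":[0,0,0],"angular":[0,0,0],"jaw":0.9},{"linear":[0,0,0],"angular":[0,0,0],"jaw":1},{"linear":[0,0,0],"angular":[0,0,0],"jaw":1},{"linear":[0,0,0],"angular":[0,0,0],"jaw":1},{"linear":[0,0,0.5],"angular":[0,0,0],"jaw":1},{"linear":[0,0,0.9],"angular":[0,0,0],"jaw":1},{"linear":[0,0,0.9],"angular":[0,0,0],"jaw":1},{"linear":[0,0,0.9],"angular":[0,0,0],"jaw":1}]}}

```text
time: 12.45
ee_pos: [0.4716, 0.1558, 0.2763]
eef_rot: [-0.0, 0.978, 0.209, 0.0]
force: [0.1, -0.2, -0.9]
opening: 0.999
grip_force: 0.0
```

Request:
{"method": "step_arm", "body": {"plan": [{"linear":[-0.03,-0.5,0],"angular":[0,0,0],"jaw":1},{"linear":[-0.05,-0.9,0],"angular":[0,0,0],"jaw":1},{"linear":[-0.05,-0.9,0],"angular":[0,0,0],"jaw":1},{"linear":[-0.05,-0.9,0],"angular":[0,0,0],"jaw":1},{"linear":[-0.05,-0.9,0],"angular":[0,0,0],"jaw":1},{"linear":[-0.05,-0.6,0],"angular":[0,0,0],"jaw":1},{"linear":[0,-0.3,0],"angular":[0,0,0],"jaw":1},{"linear":[0,0,0],"angular":[0,0,0],"jaw":1}]}}

```text
time: 13.12
ee_pos: [0.4647, 0.0297, 0.2748]
eef_rot: [0.0, 0.978, 0.208, 0.0]
force: [0.5, 0.8, 0.4]
opening: 0.997
grip_force: 0.0
```

Request:
{"method": "step_arm", "body": {"plan": [{"linear":[0,0.06,-0.5],"angular":[0,0,0],"jaw":1},{"linear":[0,0,-0.7],"angular":[0,0,0],"jaw":1},{"linear":[0,0,-0.7],"angular":[0,0,0],"jaw":1},{"linear":[0,0,-0.7],"angular":[0,0,0],"jaw":1},{"linear":[0,0,-0.5],"angular":[0,0,0],"jaw":1},{"linear":[0,0,-0.3],"angular":[0,0,0],"jaw":1},{"linear":[0,0,0],"angular":[0,0,0],"jaw":1}]}}

```text
time: 13.7
ee_pos: [0.4643, 0.0329, 0.1876]
eef_rot: [-0.0, 0.978, 0.209, -0.001]
force: [0.6, 0.6, -0.2]
opening: 1.001
grip_force: 0.0
```

Request:
{"method": "step_arm", "body": {"plan": [{"linear":[0,0,0],"angular":[0,0,0],"jaw":0.7},{"linear":[0,0,0],"angular":[0,0,0],"jaw":0.5},{"linear":[0,0,0],"angular":[0,0,0],"jaw":0.3},{"linear":[0,0,0],"angular":[0,0,0],"jaw":0},{"linear":[0,0,0],"angular":[0,0,0],"jaw":0},{"linear":[0,0,0],"angular":[0,0,0],"jaw":0},{"linear":[0,0,0],"angular":[0,0,0],"jaw":0},{"linear":[0,0,0],"angular":[0,0,0],"jaw":0}]}}

```text
time: 14.37
ee_pos: [0.4651, 0.0324, 0.1906]
eef_rot: [0.0, 0.978, 0.209, 0.001]
force: [-1.8, 0.7, 5.6]
opening: 0.525
grip_force: 61.0
```

Request:
{"method": "step_arm", "body": {"plan": [{"linear":[0,0,0.4],"angular":[0,0,0],"jaw":0},{"linear":[0,0,0.6],"angular":[0,0,0],"jaw":0},{"linear":[0.04,-0.4,0.1],"angular":[0,0,0],"jaw":0},{"linear":[0.1,-0.7,0],"angular":[0,0,0],"jaw":0},{"linear":[0.1,-0.8,0],"angular":[0,0,0],"jaw":0},{"linear":[0.1,-0.8,0],"angular":[0,0,0],"jaw":0},{"linear":[0.1,-0.8,0],"angular":[0,0,0],"jaw":0},{"linear":[0.1,-0.7,0],"angular":[0,0,0],"jaw":0},{"linear":[0.1,-0.45,0],"angular":[0,0,0],"jaw":0},{"linear":[0,-0.2,0],"angular":[0,0,0],"jaw":0}]}}

```text
time: 15.2
ee_pos: [0.4809, -0.0905, 0.2171]
eef_rot: [0.0, 0.978, 0.208, 0.0]
force: [0.4, 0.6, -0.6]
opening: 0.528
grip_force: 61.3
```

Request:
{"method": "step_arm", "body": {"plan": [{"linear":[0,0,-0.1],"angular":[0,0,0],"jaw":0},{"linear":[0,0,0],"angular":[0,0,0],"jaw":0}]}}

```text
time: 15.37
ee_pos: [0.4805, -0.0887, 0.214]
eef_rot: [-0.0, 0.978, 0.209, -0.0]
force: [-0.6, 1.1, -0.0]
opening: 0.527
grip_force: 61.3
```

Request:
{"method": "step_arm", "body": {"plan": [{"linear":[0,0,-0.2],"angular":[0,0,0],"jaw":0},{"linear":[0,0,-0.2],"angular":[0,0,0],"jaw":0},{"linear":[0,0,-0.15],"angular":[0,0,0],"jaw":0},{"linear":[0,0,-0.1],"angular":[0,0,0],"jaw":0},{"linear":[0,0,-0.06],"angular":[0,0,0],"jaw":0},{"linear":[0,0,-0.05],"angular":[0,0,0],"jaw":0},{"linear":[0,0,-0.04],"angular":[0,0,0],"jaw":0},{"linear":[0,0,0],"angular":[0,0,0],"jaw":0}]}}

```text
time: 16.03
ee_pos: [0.4807, -0.0889, 0.1943]
eef_rot: [-0.0, 0.978, 0.209, -0.0]
force: [-0.0, 0.2, -0.5]
opening: 0.527
grip_force: 61.3
```

Request:
{"method": "step_arm", "body": {"plan": [{"linear":[0,0,-0.02],"angular":[0,0,0],"jaw":0},{"linear":[0,0,0],"angular":[0,0,0],"jaw":0}]}}

```text
time: 16.2
ee_pos: [0.4807, -0.0889, 0.194]
eef_rot: [0.0, 0.978, 0.209, 0.0]
force: [-0.5, 0.3, -0.5]
opening: 0.523
grip_force: 61.3
```

Request:
{"method": "step_arm", "body": {"plan": [{"linear":[0,0,-0.03],"angular":[0,0,0],"jaw":0},{"linear":[0,0,-0.02],"angular":[0,0,0],"jaw":0},{"linear":[0,0,0],"angular":[0,0,0],"jaw":0}]}}

```text
time: 16.45
ee_pos: [0.4809, -0.0889, 0.1936]
eef_rot: [0.0, 0.978, 0.209, 0.0]
force: [-5.6, 1.3, 10.6]
opening: 0.528
grip_force: 62.2
```

Request:
{"method": "step_arm", "body": {"plan": [{"linear":[0,0,0],"angular":[0,0,0],"jaw":0.55},{"linear":[0,0,0],"angular":[0,0,0],"jaw":0.65},{"linear":[0,0,0],"angular":[0,0,0],"jaw":0.8},{"linear":[0,0,0],"angular":[0,0,0],"jaw":1},{"linear":[0,0,0],"angular":[0,0,0],"jaw":1},{"linear":[0,0,0],"angular":[0,0,0],"jaw":1},{"linear":[0,0,0.5],"angular":[0,0,0],"jaw":1},{"linear":[0,0,0.9],"angular":[0,0,0],"jaw":1},{"linear":[0,0,0.9],"angular":[0,0,0],"jaw":1},{"linear":[0,0,0.9],"angular":[0,0,0],"jaw":1}]}}

```text
time: 17.28
ee_pos: [0.4806, -0.0888, 0.2746]
eef_rot: [-0.0, 0.978, 0.209, 0.0]
force: [-0.0, -0.4, -0.4]
opening: 1.002
grip_force: 0.0
```

Request:
{"method": "step_arm", "body": {"plan": [{"linear":[0.4,0.7,0],"angular":[0,0,0],"jaw":1},{"linear":[0.5,1,0],"angular":[0,0,0],"jaw":1},{"linear":[0.5,1,0],"angular":[0,0,0],"jaw":1},{"linear":[0.5,1,0],"angular":[0,0,0],"jaw":1},{"linear":[0.5,1,0],"angular":[0,0,0],"jaw":1},{"linear":[0.5,1,0],"angular":[0,0,0],"jaw":1},{"linear":[0.5,1,0],"angular":[0,0,0],"jaw":1},{"linear":[0.5,1,0],"angular":[0,0,0],"jaw":1},{"linear":[0.5,1,0],"angular":[0,0,0],"jaw":1},{"linear":[0.5,1,0],"angular":[0,0,0],"jaw":1}]}}

```text
time: 18.12
ee_pos: [0.6037, 0.1551, 0.2738]
eef_rot: [0.0, 0.978, 0.209, 0.0]
force: [-0.2, -0.4, 1.1]
opening: 1.001
grip_force: 0.0
```

Request:
{"method": "step_arm", "body": {"plan": [{"linear":[0.5,0.5,0],"angular":[0,0,0],"jaw":1},{"linear":[0.1,0.1,0],"angular":[0,0,0],"jaw":1},{"linear":[0,0,0],"angular":[0,0,0],"jaw":1}]}}

```text
time: 18.37
ee_pos: [0.6186, 0.1693, 0.2732]
eef_rot: [0.0, 0.978, 0.209, -0.0]
force: [-0.5, -0.4, -0.0]
opening: 1.001
grip_force: 0.0
```

Request:
{"method": "step_arm", "body": {"plan": [{"linear":[0,0,-0.5],"angular":[0,0,0],"jaw":1},{"linear":[0,0,-0.7],"angular":[0,0,0],"jaw":1},{"linear":[0,0,-0.7],"angular":[0,0,0],"jaw":1},{"linear":[0,0,-0.7],"angular":[0,0,0],"jaw":1},{"linear":[0,0,-0.5],"angular":[0,0,0],"jaw":1},{"linear":[0,0,-0.24],"angular":[0,0,0],"jaw":1},{"linear":[0,0,0],"angular":[0,0,0],"jaw":1}]}}

```text
time: 18.95
ee_pos: [0.6177, 0.168, 0.1877]
eef_rot: [0.0, 0.978, 0.209, -0.001]
force: [0.1, 0.7, 0.5]
opening: 0.998
grip_force: 0.0
```

Request:
{"method": "step_arm", "body": {"plan": [{"linear":[0,0,0],"angular":[0,0,0],"jaw":0.7},{"linear":[0,0,0],"angular":[0,0,0],"jaw":0.5},{"linear":[0,0,0],"angular":[0,0,0],"jaw":0.3},{"linear":[0,0,0],"angular":[0,0,0],"jaw":0},{"linear":[0,0,0],"angular":[0,0,0],"jaw":0},{"linear":[0,0,0],"angular":[0,0,0],"jaw":0},{"linear":[0,0,0],"angular":[0,0,0],"jaw":0},{"linear":[0,0,0],"angular":[0,0,0],"jaw":0}]}}

```text
time: 19.62
ee_pos: [0.6186, 0.1687, 0.1905]
eef_rot: [0.0, 0.978, 0.209, 0.001]
force: [-0.4, -1.6, 6.2]
opening: 0.523
grip_force: 61.1
```

Request:
{"method": "step_arm", "body": {"plan": [{"linear":[0,0,0.4],"angular":[0,0,0],"jaw":0},{"linear":[0,0,0.6],"angular":[0,0,0],"jaw":0},{"linear":[0,-0.5,0.1],"angular":[0,0,0],"jaw":0},{"linear":[-0.03,-0.9,0],"angular":[0,0,0],"jaw":0},{"linear":[-0.03,-0.9,0],"angular":[0,0,0],"jaw":0},{"linear":[-0.03,-0.9,0],"angular":[0,0,0],"jaw":0},{"linear":[-0.03,-0.9,0],"angular":[0,0,0],"jaw":0},{"linear":[-0.03,-0.9,0],"angular":[0,0,0],"jaw":0},{"linear":[-0.03,-0.9,0],"angular":[0,0,0],"jaw":0},{"linear":[-0.03,-0.9,0],"angular":[0,0,0],"jaw":0}]}}

```text
time: 20.45
ee_pos: [0.6127, -0.0031, 0.2177]
eef_rot: [0.0, 0.978, 0.209, 0.0]
force: [0.5, -0.2, -1.5]
opening: 0.526
grip_force: 61.3
```

Request:
{"method": "step_arm", "body": {"plan": [{"linear":[-0.03,-0.9,0],"angular":[0,0,0],"jaw":0},{"linear":[0,-0.9,0],"angular":[0,0,0],"jaw":0},{"linear":[0,-0.9,0],"angular":[0,0,0],"jaw":0},{"linear":[0,-0.9,0],"angular":[0,0,0],"jaw":0},{"linear":[0,-0.6,0],"angular":[0,0,0],"jaw":0},{"linear":[0,0,0],"angular":[0,0,0],"jaw":0},{"linear":[0,0,0],"angular":[0,0,0],"jaw":0}]}}

```text
time: 21.03
ee_pos: [0.6121, -0.1071, 0.2172]
eef_rot: [0.0, 0.978, 0.208, 0.0]
force: [0.3, 0.1, -0.5]
opening: 0.523
grip_force: 61.4
```

Request:
{"method": "step_arm", "body": {"plan": [{"linear":[0,0,-0.25],"angular":[0,0,0],"jaw":0},{"linear":[0,0,-0.25],"angular":[0,0,0],"jaw":0},{"linear":[0,0,-0.15],"angular":[0,0,0],"jaw":0},{"linear":[0,0,-0.1],"angular":[0,0,0],"jaw":0},{"linear":[0,0,-0.07],"angular":[0,0,0],"jaw":0},{"linear":[0,0,-0.06],"angular":[0,0,0],"jaw":0},{"linear":[0,0,-0.05],"angular":[0,0,0],"jaw":0},{"linear":[0,0,0],"angular":[0,0,0],"jaw":0}]}}

```text
time: 21.7
ee_pos: [0.6123, -0.1063, 0.1936]
eef_rot: [0.0, 0.978, 0.209, 0.0]
force: [-0.4, -0.2, -1.1]
opening: 0.527
grip_force: 61.4
```

Request:
{"method": "step_arm", "body": {"plan": [{"linear":[0,0,-0.03],"angular":[0,0,0],"jaw":0},{"linear":[0,0,0],"angular":[0,0,0],"jaw":0}]}}

```text
time: 21.87
ee_pos: [0.6124, -0.1064, 0.1935]
eef_rot: [0.0, 0.978, 0.209, 0.0]
force: [-3.9, 1.1, 7.0]
opening: 0.522
grip_force: 61.9
```

Contact. I'll open, rise and then move aside so the cameras have a clear view.

Request:
{"method": "step_arm", "body": {"plan": [{"linear":[0,0,0],"angular":[0,0,0],"jaw":0.55},{"linear":[0,0,0],"angular":[0,0,0],"jaw":0.65},{"linear":[0,0,0],"angular":[0,0,0],"jaw":0.8},{"linear":[0,0,0],"angular":[0,0,0],"jaw":1},{"linear":[0,0,0],"angular":[0,0,0],"jaw":1},{"linear":[0,0,0],"angular":[0,0,0],"jaw":1},{"linear":[0,0,0.5],"angular":[0,0,0],"jaw":1},{"linear":[0,0,0.9],"angular":[0,0,0],"jaw":1},{"linear":[0,0,0.9],"angular":[0,0,0],"jaw":1},{"linear":[0,0,0.9],"angular":[0,0,0],"jaw":1}]}}

```text
time: 22.7
ee_pos: [0.6121, -0.1063, 0.2746]
eef_rot: [0.0, 0.978, 0.209, 0.0]
force: [0.1, 0.7, -0.8]
opening: 1.002
grip_force: 0.0
```

Request:
{"method": "step_arm", "body": {"plan": [{"linear":[-0.3,-0.7,0.6],"angular":[0,0,0],"jaw":1},{"linear":[-0.4,-1,0.4],"angular":[0,0,0],"jaw":1},{"linear":[-0.4,-1,0.4],"angular":[0,0,0],"jaw":1},{"linear":[-0.4,-1,0.4],"angular":[0,0,0],"jaw":1},{"linear":[-0.4,-1,0.4],"angular":[0,0,0],"jaw":1},{"linear":[-0.4,-1,0.4],"angular":[0,0,0],"jaw":1},{"linear":[-0.4,-1,0.4],"angular":[0,0,0],"jaw":1},{"linear":[-0.4,-1,0.4],"angular":[0,0,0],"jaw":1},{"linear":[-0.4,-1,0.4],"angular":[0,0,0],"jaw":1},{"linear":[-0.4,-1,0.4],"angular":[0,0,0],"jaw":1}]}}

```text
time: 23.53
ee_pos: [0.5138, -0.3499, 0.3794]
eef_rot: [0.0, 0.978, 0.209, 0.0]
force: [-0.3, -0.1, -0.8]
opening: 1.0
grip_force: 0.0
```

Request:
{"method": "step_arm", "body": {"plan": [{"linear":[-0.5,-1,0],"angular":[0,0,0],"jaw":1},{"linear":[-0.5,-1,0],"angular":[0,0,0],"jaw":1},{"linear":[-0.5,-1,0],"angular":[0,0,0],"jaw":1},{"linear":[-0.5,-1,0],"angular":[0,0,0],"jaw":1},{"linear":[-0.5,-1,0],"angular":[0,0,0],"jaw":1},{"linear":[-0.5,-1,0],"angular":[0,0,0],"jaw":1},{"linear":[-0.5,-1,0],"angular":[0,0,0],"jaw":1},{"linear":[-0.5,-1,0],"angular":[0,0,0],"jaw":1},{"linear":[0,0,0],"angular":[0,0,0],"jaw":1},{"linear":[0,0,0],"angular":[0,0,0],"jaw":1}]}}

```text
time: 24.37
ee_pos: [0.4139, -0.5497, 0.3783]
eef_rot: [0.0, 0.978, 0.208, 0.0]
force: [-0.0, 1.3, 0.3]
opening: 1.001
grip_force: 0.0
```

Run:
```python
from h import *
np.set_printoptions(precision=4,suppress=True)
p=grab_frame("top");c=p["color"];F=f(p)
big=cv2.resize(c,None,fx=4,fy=4,interpolation=cv2.INTER_CUBIC); h4=cv2.cvtColor(big,cv2.COLOR_RGB2HSV)
n,l,s,ce=cv2.connectedComponentsWithStats(((h4[...,2]>132)&(h4[...,1]<45)).astype(np.uint8))
for (x,y,z) in[(.612,-.225,.073),(.472,.156,.073),(.481,-.0895,.065),(.613,-.107,.065)]:
    u=(proj(p,(x,y,z))*4).astype(int); k=l[u[1],u[0]]
    if k: print((x,y),s[k][2:4]/4/F*880,atz(p,(ce[k]-1.5)/4,z))
    else: print((x,y),"none")
for t,z in(("bottle_center",.0425),("tape_center",.0125)):
    print(t,[atz(p,d["uv"],z)[:2] for d in finder.landmark_of(p,t)[:1]])
cv2.imwrite("pics/t9.png",cv2.resize(c[110:300,110:440],None,fx=2.4,fy=2.4)[:,:,::-1])
p=grab_frame("side");cv2.imwrite("pics/s9.png",cv2.resize(p["color"][150:330,150:400],None,fx=3.2,fy=3.2)[:,:,::-1])
```

```text
(0.612, -0.225) [49.8176 47.0189] [ 0.6125 -0.2239  0.073 ]
(0.472, 0.156) [50.3773 50.3773] [0.4707 0.1547 0.073 ]
(0.481, -0.0895) [41.4214 40.3019] [ 0.4784 -0.0901  0.065 ]
(0.613, -0.107) [41.9811 39.7421] [ 0.6113 -0.1078  0.065 ]
bottle_center [array([0.4676, 0.3471])]
tape_center [array([0.6126, 0.3197])]
```

View pics/t9.png

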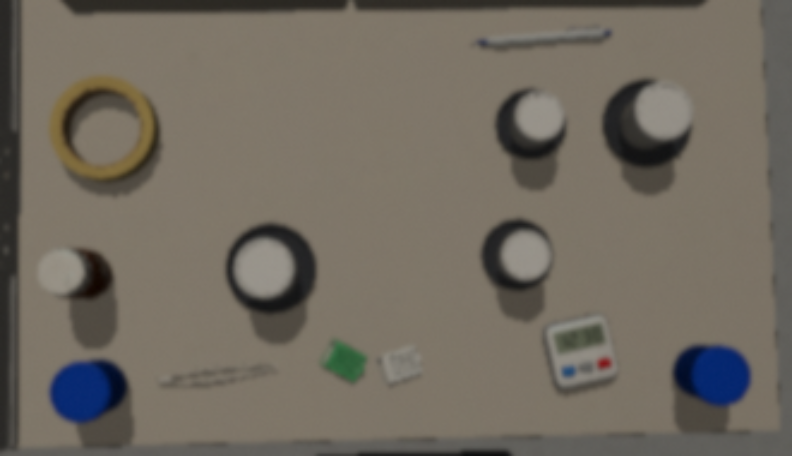

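View pics/s9.png

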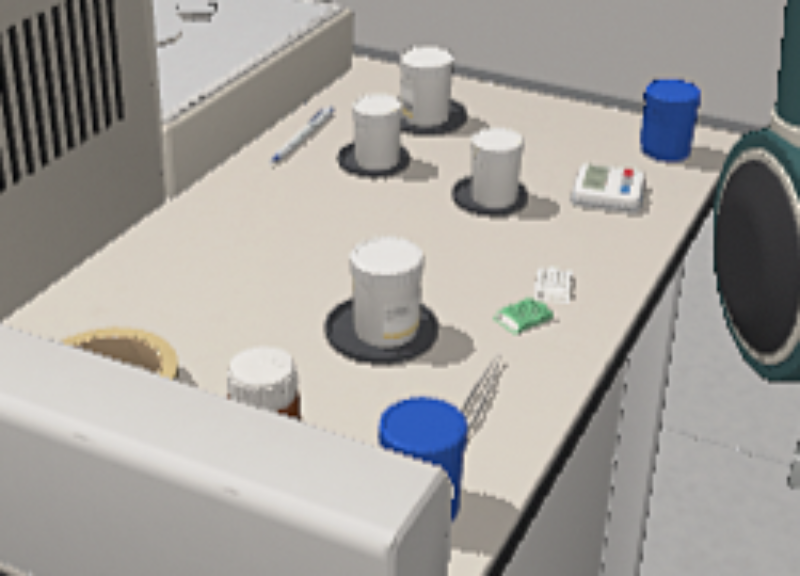

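All four pots stand upright in dishes of their own size, within about 3 mm of the middles. The top crop shows them at (538,116), (663,110), (525,255) and (263,267). The bottle and tape haven't moved.

```bash
python3 -c "
from plant import r
print(r.finish_job())"
```

```text
the job is handed in; nothing more can be done
None
```

I stood all four pots upright in dishes of their own size, each within about 3 mm of the dish's middle by the last top picture, left the bottle and tape in place, and handed the job in at about 24 s; no verdict came back.

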